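# Sweep the checked nuts off the inspection tray into the bin

### The arm

A 7-joint arm with a two-finger parallel gripper is mounted at the origin on the work surface. World frame = base frame: x ahead of the robot, y to its left, z up, the work surface at z = 0. Lengths are in m, angles in rad, forces in N, time in s.
With the tool pointing down it reaches from about 0.4 to 0.9 m from the base axis. Payload 5.5 kg.
Tool frame: the origin (TCP) lies at the very end of the fingers, on their centre line; the grasp point (between the pads) lies 19 mm behind it; z points along the fingers, y is the line along which they close (so a half turn about z gives the same grasp; the last joint's range is limited). The gripper opens to 92 mm and grips with 3 to 60 N. Pads are 19 mm wide; open, the fingers measure 130 mm over their backs; the gripper's body (75 mm by 190 mm) begins 47 mm behind the grasp point.
Start: joints at [1.587, 0.501, -0.427, 1.55, 0.221, 1.138, -0.21], TCP at [0.159, -0.63, 0.227] pointing down, gripper open.
Joint ranges: [-2.88, 2.88], [-0.31, 2.03], [-1.54, 1.56], [0.2, 2.42], [-1.41, 4.55], [0.19, 2.02], [-2.57, 2.57]. Speed limits (rad/s): [2.57, 2.57, 3.14, 3.14, 3.14, 3.14, 3.14].

### API

Orientations are given as a rotation vector (axis times angle).
In Python, from cell import observe, vision, ticket gives the robot as it stands.
- The arm moves only by the tool jog_arm, never from a script. Its argument "series" is one flat list of numbers, 5 for each row, row after row: the gripper's target within -1 to 1 (shut at 1, half-way at 0, fully open at -1), then the shift along the world's x, y, z in units of 500 mm (1.0 is 500 mm), then the turn about the world's z in units of pi rad (1.0 is pi rad). In form: [hand, tx, ty, tz, yaw, hand, tx, ty, tz, yaw, ...]. A call has 1 to 12 rows; each row is the pose to reach, as a shift and turn from the pose commanded when the call began, turning the shorter way round; what a row does not reach only later rows make up. A row lasts 1/12 s, in which the tool goes at most 41.7 mm and 7.16 degrees, less where a joint would pass 70% of its speed; a pose out of reach is approached as far as the arm can. A call with a number of a shift or a turn outside -1 to 1 is refused whole. A call with a gripper value outside its range is refused whole. The fingers move at their own pace and stop on an object; the grip force is fixed at half the most. Time passes only in rows, so rows that repeat a pose let the fingers close. It gives the time, the measured TCP pose, the force, the opening and the grip force at its end, in the units of the state.
- observe(): the state, without advancing time (a new reading comes with each control period).
- vision.camera(name): name is "scene" or "top"; returns a dict with "img" (384x512x3 uint8, blue, green, red), "mtx" (3x3 intrinsics, pixels), "k1" (the pictures are not rectified: a ray, as slopes to the right and down, at radius r is drawn at 1 + k1 r^2 times it, then the intrinsics apply), "pose" (4x4, takes a point from camera to world coordinates). Camera axes: x right, y down, z forward; pixel columns grow to the right and rows downward; lengths in m; the calibration is good to about 2 mm. A picture is of the moment at which its call begins. There is no depth.
- ticket.job_done(): hands the job in; it is judged then, once.
The state is a dict: "t": time; "q": joint angles; "qd": joint speeds; "tau": joint torques, N m; "position": TCP position; "tcp_rot": TCP orientation; "wrist_force": force on the tool from outside, world axes, zero at the start; "wrist_torque": the same for the moment, N m; "finger_gap": finger opening in m; "grip_force": force on a finger pad.
Only numpy, scipy, OpenCV 4.12 (cv2) and the standard library are available. Lean on these libraries where they do the work, as an engineer would, in place of code of your own. Each camera call takes 0.05 s, during which the arm holds its last target. There are 200 camera calls.

### The job

The three loose hex nuts on the raised inspection tray have been checked: with closed fingers, gently sweep them along the tray and over its open end so that all three drop into the steel bin below. Only push them, do not pick up, lift or squeeze a nut, and leave the ball bearing, the bolt, the bush and everything else on the tray and bench where they are.

Things in the scene. Friction and masses are not known exactly. Their poses are not given: they have to be found in the camera images.
- tray_lip (a point): Middle of the edge of the open end (to the robot's right) of the inspection tray, on the upper face of the tray floor, 100 mm above the bench. y points level from this edge into the tray, along its length (to the robot's left); x across the tray, away from the robot; z up. This end has no rim: parts pushed over it fall into the bin. Yaw varies by up to 9 degrees.
- tray_floor (a point): Centre of the upper face of the inspection tray's floor, axes as at tray_lip. Fixed tray of grey sheet steel on an angle-iron stand. Flat floor 270 mm wide (x from -135 to +135) and 360 mm long (y from -180, the open end, to +180). Rims 25 mm high and 3 mm thick, with a 6 mm bead along the top, on the two long sides and the closed end.
- bin: Open-topped steel shelf bin, fixed, 300 x 150 x 80 mm high (x, y, z), walls 3 mm, standing on the bench under the tray's open end, parallel to it within 3 degrees, rim 20 mm below the tray floor. Origin: centre of its underside. It spans the tray's whole width, reaches about 14 to 46 mm back under the open edge and 104 to 136 mm out beyond it.
- nut_a_center (a point): Plain M24 steel hex nut lying flat and loose on the tray, one of three alike: 36 mm across flats, 41.6 mm across corners, 21.4 mm high, about 110 g, turned any way. This point is its centre, 10.7 mm above the tray floor. The nuts and the bearing lie about 64 mm apart across the tray in any order, 110 to 215 mm from the open end, with nothing between them and that end.
- nut_b_center (a point): Plain M24 steel hex nut lying flat and loose on the tray, one of three alike: 36 mm across flats, 41.6 mm across corners, 21.4 mm high, about 110 g, turned any way. This point is its centre, 10.7 mm above the tray floor. The nuts and the bearing lie about 64 mm apart across the tray in any order, 110 to 215 mm from the open end, with nothing between them and that end.
- nut_c_center (a point): Plain M24 steel hex nut lying flat and loose on the tray, one of three alike: 36 mm across flats, 41.6 mm across corners, 21.4 mm high, about 110 g, turned any way. This point is its centre, 10.7 mm above the tray floor. The nuts and the bearing lie about 64 mm apart across the tray in any order, 110 to 215 mm from the open end, with nothing between them and that end.
- bearing_center (a point): Shielded ball bearing lying flat on the tray among the nuts, loose, to be left alone: a ring 47 mm across, 14 mm high. This point is its centre, 7 mm above the tray floor.
- bush_center (a point): Flanged bronze bush standing on its flange near the tray's closed end, loose, to be left alone: flange 44 mm across, body 34 mm across, 30 mm high. This point is half-way up its axis. It and the bolt are 318 to 328 mm from the open end.
- bolt_center (a point): Hex bolt standing upright on its head near the tray's closed end, loose, to be left alone: head 30 mm across flats, shank 20 mm, 50 mm tall over all. This point is half-way up its axis.
- caliper_mid (a point): Digital caliper lying on the bench at the robot's left, loose, to be left alone: 200 mm long (its x axis), 60 mm wide, 13 mm high. This point is on its beam.
- oil_can_mid (a point): Oil can standing on the bench beyond the tray on the left, loose, to be left alone: 60 mm across, 150 mm tall. This point is half-way up its axis.
- wrench_mid (a point): Steel spanner lying on the bench to the right of the bin, loose, to be left alone: about 180 mm long (its x axis). This point is on its handle.
Mind the look-alikes: they are no part of the job. What is shaped like the part that bears nut_b_center but red or turquoise is not meant.

How it is judged:
By the outcome, as a careful person would: the job done as asked, in the order asked, and still so for the second after the job is handed in, with the robot touching nothing.
It also fails if it takes over 69 s, if anything falls off the work surface, if the arm or the gripper's body presses on something with over 40 N, if the wrist force passes 120 N, or if a joint passes its speed limit or range.

## Working session

There is one attempt and no reset: what is moved stays moved. The work goes in short steps, Python scripts to look and compute and a tool call to move; the robot and the scene stay as the last step left them, time stands still between calls to the robot, and variables do not carry over. Pictures are saved under pics/ and viewed, at most 10 in all, crops included, and the job is handed in when it is done.

Besides the shell and the picture viewer there is one more tool, called after "Request:" in YAML: its name, and indented under it one key for each argument. jog_arm: Moves the arm, as the interface text tells. Its arguments: {"type":"object","properties":{"series":{"type":"array"}},"required":["series"]}

```bash
mkdir -p pics; python3 - <<'E'
from cell import observe, vision
import cv2,pickle
s=observe();print(s['t'],s['position'],s['tcp_rot'],s['finger_gap'])
d={}
for n in('scene','top'):
    c=vision.camera(n);d[n]=c;cv2.imwrite(f'pics/{n}0.png',cv2.resize(c['img'],(800,600),interpolation=cv2.INTER_CUBIC));print(n,c['mtx'].tolist() if hasattr(c['mtx'],'tolist') else c['mtx'],c['k1'],c['pose'])
pickle.dump(d,open('d0.pkl','wb'))
E
```

```text
0.0 [ 0.15857138 -0.62962946  0.22565495] [-3.11573970e+00 -3.86485864e-01  2.87399365e-04] 0.0918833650776924
scene [[468.29305696659503, 0.0, 246.64565565128757], [0.0, 468.29305696659503, 190.53026943056008], [0.0, 0.0, 1.0]] -0.026059979965182112 [[-0.83528132  0.28760951 -0.46859993  1.18069206]
 [ 0.54934471  0.4720859  -0.68946014  0.96128817]
 [ 0.02292412 -0.83331607 -0.5523213   0.86025519]
 [ 0.          0.          0.          1.        ]]
top [[445.98229541175607, 0.0, 259.77796006365406], [0.0, 445.98229541175607, 193.6006446138296], [0.0, 0.0, 1.0]] -0.08846813248712376 [[ 0.00815925 -0.98761628  0.15667648  0.34891086]
 [-0.99963539 -0.00402279  0.02670027 -0.01627513]
 [-0.02573934 -0.1568372  -0.987289    1.30614915]
 [ 0.          0.          0.          1.        ]]
```

View pics/top0.png

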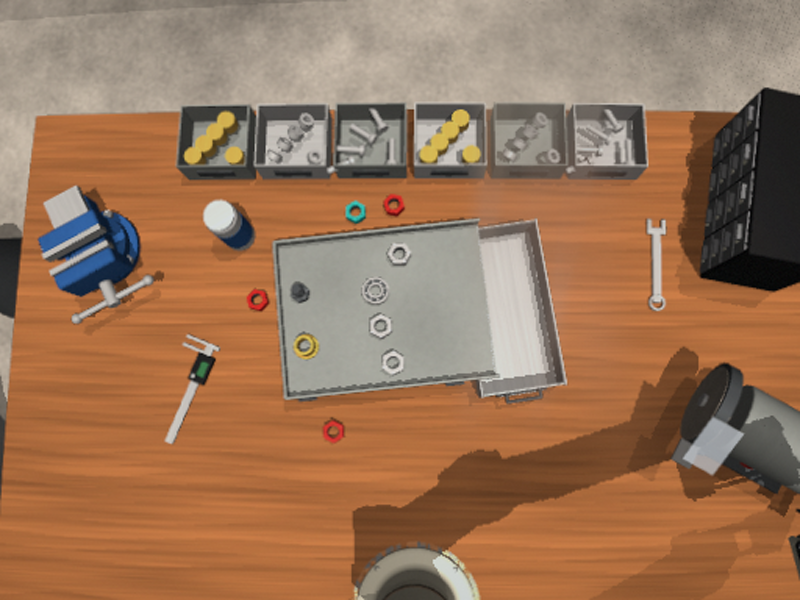

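View pics/scene0.png

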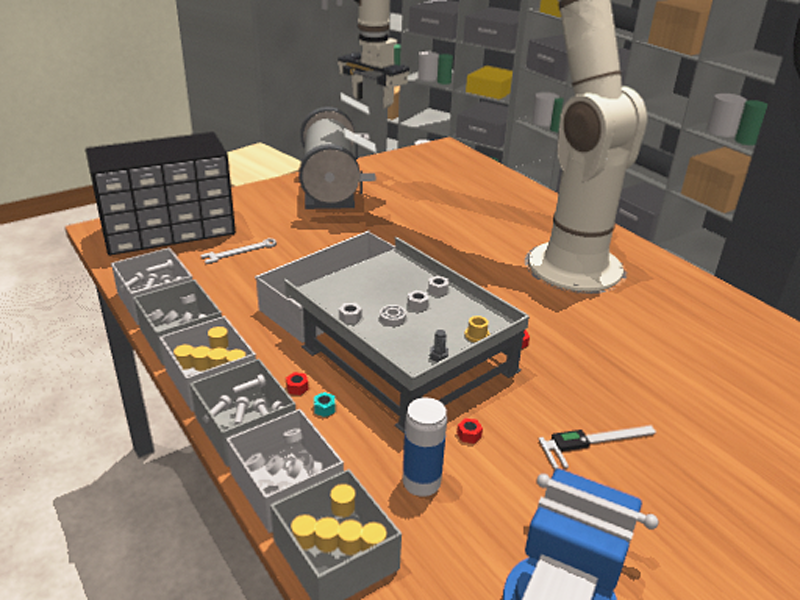

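Top view (800×600 px): the plain steel nuts are at (399,254), (380,326) and (392,362). The bearing is at (375,290), the bolt at (300,292), the bush at (305,345), and the open edge runs from about (479,222) to (496,375). The look-alikes are the red nuts at (393,205), (257,300), (333,431) and the turquoise one at (355,211). They lie on the bench and don't fit, because the ones meant are plain steel and on the tray. In the scene view the steel nuts are at (350,313), (418,300) and (438,285). I'll confirm with an enlarged crop.

```bash
cat > h.py <<'E'
import numpy as np,cv2
def ray(c,u,v,s=1.5625):
    p=cv2.undistortPoints(np.array([[[(u+.5)/s-.5,(v+.5)/s-.5]]],float),c['mtx'],np.array([c['k1'],0,0,0.]))[0,0]
    return c['pose'][:3,3],c['pose'][:3,:3]@np.array([p[0],p[1],1])
def atz(c,u,v,z,s=1.5625):
    o,d=ray(c,u,v,s);return o+d*(z-o[2])/d[2]
def tri(r):
    A=0;b=0
    for o,d in r:
        d=d/np.linalg.norm(d);P=np.eye(3)-np.outer(d,d);A=A+P;b=b+P@o
    return np.linalg.solve(A,b)
E
python3 - <<'E'
import pickle,cv2;from h import *
d=pickle.load(open('d0.pkl','rb'));t,s=d['top'],d['scene']
for n,a,b in [('n1',(399,254),(350,313)),('brg',(375,290),(392,315)),('n2',(380,326),(418,300)),('n3',(392,362),(438,285))]:
    print(n,tri([ray(t,*a),ray(s,*b)]).round(4),atz(t,*a,.115).round(4))
im=t['img'][135:260,170:330]
i2=s['img'][145:240,160:340]
cv2.imwrite('pics/c0.png',cv2.resize(im,None,fx=4.6,fy=4.6,interpolation=cv2.INTER_CUBIC))
cv2.imwrite('pics/c1.png',cv2.resize(i2,None,fx=4.4,fy=4.4,interpolation=cv2.INTER_CUBIC))
E
```

```text
n1 [0.6253 0.0299 0.1086] [0.6244 0.0292 0.115 ]
brg [0.5615 0.0713 0.1056] [0.5602 0.0704 0.115 ]
n2 [0.4973 0.0615 0.1102] [0.4972 0.0608 0.115 ]
n3 [0.4351 0.0399 0.1108] [0.4353 0.0394 0.115 ]
```

View pics/c0.png

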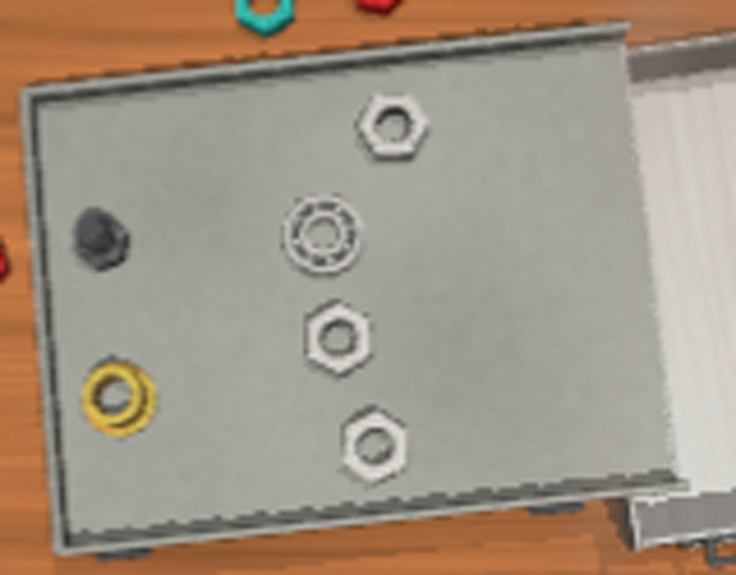

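View pics/c1.png

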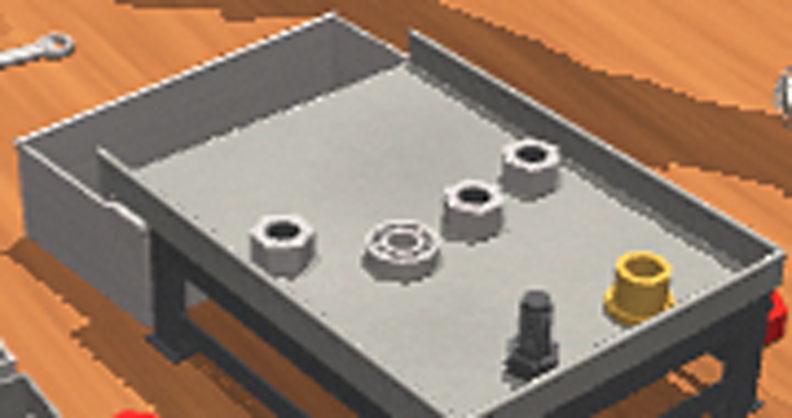

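The crop confirms three plain steel nuts on the tray at crop px (393,126), (338,339) and (374,445). The bearing between them is at (322,234), and the lip edge runs from about (630,80) to (672,460). Next I'll work out the tray frame.

```bash
python3 - <<'E'
import pickle;from h import *
t=pickle.load(open('d0.pkl','rb'))['top']
f=lambda u,v,z:atz(t,(u+.5)/4.6-.5+170,(v+.5)/4.6-.5+135,z,1.)
W={}
for n,u,v,z in [('lipfar',630,80,.1),('lipnear',672,460,.1),('n1',393,126,.1214),('brg',322,234,.114),('n2',338,339,.1214),('n3',374,445,.1214),('farrimL',30,91,.125),('farrimR',628,28,.125),('nearrimL',63,548,.125),('nearrimR',688,487,.125),('bolt',100,255,.105),('bush',118,397,.13)]:
    W[n]=f(u,v,z);print(n,W[n].round(4))
ex=(W['farrimR']+W['nearrimL']*0-W['farrimL']);a=np.arctan2(ex[1],ex[0]);ex2=W['nearrimR']-W['nearrimL'];e3=W['lipfar']-W['lipnear']
print(np.degrees([a,np.arctan2(ex2[1],ex2[0]),np.arctan2(e3[1],e3[0])]))
th=np.mean([a+np.pi/2,np.arctan2(ex2[1],ex2[0])+np.pi/2,np.arctan2(e3[1],e3[0])]);X=np.array([np.cos(th),np.sin(th)]);Y=np.array([-X[1],X[0]])
mid=(W['lipfar']+W['lipnear'])[:2]/2
cx=(W['farrimR']+W['nearrimR'])[:2]/2; mid=mid+X*((cx-mid)@X)
print(np.degrees(th),mid)
for n in W: print(n,((W[n][:2]-mid)@X).round(4),((W[n][:2]-mid)@Y).round(4))
E
```

```text
lipfar [ 0.6578 -0.1127  0.1   ]
lipnear [ 0.429  -0.1354  0.1   ]
n1 [0.624  0.0294 0.1214]
brg [0.5602 0.071  0.114 ]
n2 [0.4968 0.0602 0.1214]
n3 [0.4352 0.0385 0.1214]
farrimL [0.6444 0.2462 0.125 ]
farrimR [ 0.6832 -0.1098  0.125 ]
nearrimL [0.3742 0.217  0.125 ]
nearrimR [ 0.4119 -0.142   0.125 ]
bolt [0.5487 0.2044 0.105 ]
bush [0.4613 0.1867 0.13  ]
[-83.77105317 -84.01482305   5.66800598]
5.960709922212952 [ 0.54732289 -0.12365534]
lipfar 0.1111 -0.0006
lipnear -0.1189 0.0006
n1 0.0922 0.1442
brg 0.0331 0.1923
n2 -0.0311 0.1881
n3 -0.0946 0.1729
farrimL 0.1349 0.3578
farrimR 0.1366 -0.0004
nearrimL -0.1368 0.3568
nearrimR -0.1366 -0.0042
bolt 0.0354 0.3262
bush -0.0534 0.3176
```

Request:
jog_arm:
  series: [1,0,0,0.4,0,1,0,0,0.4,0,1,0,0,0.4,0,1,0,0,0.4,0,1,0,0,0.4,0,1,0.5,0.6,0.4,0.454,1,0.5,0.6,0.4,0.454,1,0.5,0.6,0.4,0.454,1,0.5,0.6,0.4,0.454,1,0.5,0.6,0.4,0.454,1,0.5,0.6,0.4,0.454,1,0.5,0.6,0.4,0.454]

```text
t: 1.1
position: [0.3462, -0.4043, 0.4265]
tcp_rot: [-2.655, -1.679, 0.001]
wrist_force: [0.5, -0.6, -0.2]
finger_gap: 0.0165
grip_force: 0.0
```

Request:
jog_arm:
  series: [1,0.545,0.968,-0.2,0.174,1,0.545,0.968,-0.2,0.174,1,0.545,0.968,-0.2,0.174,1,0.545,0.968,-0.2,0.174,1,0.545,0.968,-0.2,0.174,1,0.545,0.968,-0.2,0.174,1,0.545,0.968,-0.2,0.174,1,0.545,0.968,-0.2,0.174,1,0.545,0.968,-0.2,0.174,1,0.545,0.968,-0.2,0.174,1,0.545,0.968,-0.2,0.174,1,0.545,0.968,-0.2,0.174]

```text
t: 2.1
position: [0.5875, 0.024, 0.3372]
tcp_rot: [-2.111, -2.326, 0.001]
wrist_force: [0.9, -1.3, 1.2]
finger_gap: 0.0007
grip_force: 0.0
```

Request:
jog_arm:
  series: [1,0.063,0.112,-0.1,0,1,0.063,0.112,-0.2,0,1,0.063,0.112,-0.28,0,1,0.063,0.112,-0.28,0,1,0.063,0.112,-0.28,0,1,0.063,0.112,-0.28,0,1,0.063,0.112,-0.28,0]

```text
t: 2.68
position: [0.6193, 0.0786, 0.1998]
tcp_rot: [2.11, 2.326, 0.002]
wrist_force: [1.1, -0.5, 0.2]
finger_gap: 0.0
grip_force: 0.0
```

```bash
python3 - <<'E'
from cell import observe, vision
import cv2
s=observe();print(s['t'],s['position'],s['tcp_rot'],s['finger_gap'])
i=vision.camera('top')['img'][135:260,170:330];j=vision.camera('scene')['img'][120:240,160:340]
cv2.imwrite('pics/c2.png',cv2.resize(j,None,fx=4.4,fy=4.4,interpolation=cv2.INTER_CUBIC))
E
```

```text
2.6833 [0.6192971  0.07857191 0.19977802] [2.11020152e+00 2.32627007e+00 2.21455569e-03] 3.8257520694383806e-05
```

View pics/c2.png

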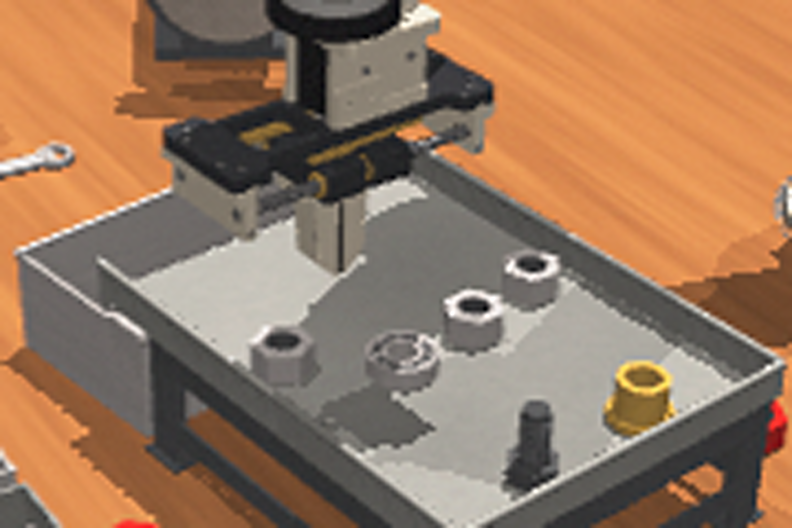

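The picture shows closed fingers with their wide face across the tray, hovering behind the far nut and clear of the bearing. Lowering.

Request:
jog_arm:
  series: [1,0,0,-0.06,0,1,0,0,-0.12,0,1,0,0,-0.16,0,1,0,0,-0.186,0,1,0,0,-0.186,0,1,0,0,-0.186,0,1,0,0,-0.186,0]

```text
t: 3.37
position: [0.62, 0.0789, 0.1074]
tcp_rot: [2.109, 2.325, 0.004]
wrist_force: [-0.4, -0.1, 0.1]
finger_gap: 0.0006
grip_force: 0.0
```

Request:
jog_arm:
  series: [1,0.001,-0.012,0,0,1,0.003,-0.024,0,0,1,0.004,-0.036,0,0,1,0.005,-0.048,0,0,1,0.006,-0.06,0,0,1,0.008,-0.072,0,0,1,0.009,-0.084,0,0,1,0.01,-0.096,0,0,1,0.011,-0.108,0,0,1,0.013,-0.12,0,0,1,0.014,-0.132,0,0,1,0.015,-0.144,0,0]

```text
t: 4.37
position: [0.626, 0.006, 0.1051]
tcp_rot: [-2.11, -2.327, -0.0]
wrist_force: [-0.4, 1.7, 1.2]
finger_gap: 0.0004
grip_force: 0.5
```

Request:
jog_arm:
  series: [1,0.001,-0.012,0.002,0,1,0.003,-0.024,0.002,0,1,0.004,-0.036,0.002,0,1,0.005,-0.048,0.002,0,1,0.006,-0.06,0.002,0,1,0.008,-0.072,0.002,0,1,0.009,-0.084,0.002,0,1,0.01,-0.096,0.002,0,1,0.011,-0.108,0.002,0,1,0.013,-0.12,0.002,0,1,0.014,-0.132,0.002,0,1,0.015,-0.144,0.002,0]

```text
t: 5.37
position: [0.6335, -0.066, 0.1061]
tcp_rot: [-2.11, -2.327, -0.0]
wrist_force: [0.1, 0.3, 0.6]
finger_gap: 0.0005
grip_force: 0.2
```

Request:
jog_arm:
  series: [1,0.001,-0.012,0,0,1,0.003,-0.024,0,0,1,0.004,-0.036,0,0,1,0.005,-0.048,0,0,1,0.006,-0.06,0,0,1,0.008,-0.072,0,0,1,0.009,-0.084,0,0,1,0.01,-0.096,0,0,1,0.011,-0.108,0,0,1,0.013,-0.12,0,0,1,0.014,-0.132,0,0,1,0.015,-0.15,0,0]

```text
t: 6.37
position: [0.6411, -0.1402, 0.1062]
tcp_rot: [-2.109, -2.328, -0.001]
wrist_force: [0.9, 1.0, -0.5]
finger_gap: 0.0004
grip_force: 0.0
```

```bash
python3 - <<'E'
from cell import observe, vision
import cv2
s=observe();print(s['t'],s['position'],s['wrist_force'])
j=vision.camera('scene')['img'][120:240,160:340]
cv2.imwrite('pics/c3.png',cv2.resize(j,None,fx=4.4,fy=4.4,interpolation=cv2.INTER_CUBIC))
E
```

```text
6.3667 [ 0.64109354 -0.14020209  0.1062064 ] [ 0.90849451  1.03928777 -0.46507656]
```

View pics/c3.png

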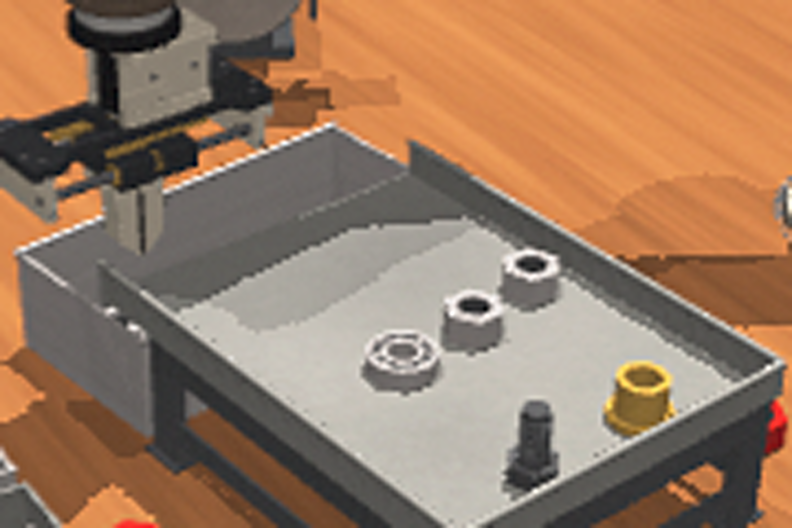

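The far nut has left the tray and everything else is unmoved. Now the middle nut.

Request:
jog_arm:
  series: [1,0,0,0.06,0,1,0,0,0.12,0,1,0,0,0.19,0,1,-0.298,0.496,0.19,0,1,-0.298,0.496,0.19,0,1,-0.298,0.496,0.19,0,1,-0.298,0.496,0.19,0,1,-0.298,0.496,0.19,0,1,-0.298,0.496,0.19,0,1,-0.298,0.496,0.19,0,1,-0.298,0.496,0.19,0,1,-0.298,0.496,0.19,0]

```text
t: 7.42
position: [0.4909, 0.1098, 0.2017]
tcp_rot: [2.103, 2.332, 0.0]
wrist_force: [0.2, -0.8, -0.3]
finger_gap: 0.0001
grip_force: 0.0
```

Request:
jog_arm:
  series: [1,0,0,0,0,1,0,0,0,0,1,0,0,0,0]

```text
t: 7.67
position: [0.4928, 0.1061, 0.2009]
tcp_rot: [-2.114, -2.324, 0.0]
wrist_force: [-0.8, 0.2, 0.2]
finger_gap: 0.0003
grip_force: 0.0
```

Request:
jog_arm:
  series: [1,0,0,-0.06,0,1,0,0,-0.12,0,1,0,0,-0.16,0,1,0,0,-0.188,0,1,0,0,-0.188,0,1,0,0,-0.188,0,1,0,0,-0.188,0]

```text
t: 8.25
position: [0.493, 0.1078, 0.1081]
tcp_rot: [2.11, 2.326, 0.002]
wrist_force: [-0.3, 0.9, 0.3]
finger_gap: 0.0004
grip_force: 0.0
```

Request:
jog_arm:
  series: [1,0.001,-0.012,0,0,1,0.003,-0.024,0,0,1,0.004,-0.036,0,0,1,0.005,-0.048,0,0,1,0.006,-0.06,0,0,1,0.008,-0.072,0,0,1,0.009,-0.084,0,0,1,0.01,-0.096,0,0,1,0.011,-0.108,0,0,1,0.013,-0.12,0,0,1,0.014,-0.132,0,0,1,0.015,-0.144,0,0]

```text
t: 9.25
position: [0.4995, 0.035, 0.1071]
tcp_rot: [-2.11, -2.327, -0.0]
wrist_force: [0.4, 1.5, 0.1]
finger_gap: 0.0004
grip_force: 0.3
```

Request:
jog_arm:
  series: [1,0.001,-0.012,0,0,1,0.003,-0.024,0,0,1,0.004,-0.036,0,0,1,0.005,-0.048,0,0,1,0.006,-0.06,0,0,1,0.008,-0.072,0,0,1,0.009,-0.084,0,0,1,0.01,-0.096,0,0,1,0.011,-0.108,0,0,1,0.013,-0.12,0,0,1,0.014,-0.132,0,0,1,0.015,-0.144,0,0]

```text
t: 10.25
position: [0.507, -0.037, 0.1071]
tcp_rot: [-2.11, -2.327, -0.0]
wrist_force: [-0.5, -0.2, 0.3]
finger_gap: 0.0002
grip_force: 0.2
```

Request:
jog_arm:
  series: [1,0.001,-0.012,0,0,1,0.003,-0.024,0,0,1,0.004,-0.036,0,0,1,0.005,-0.048,0,0,1,0.006,-0.06,0,0,1,0.008,-0.072,0,0,1,0.009,-0.084,0,0,1,0.01,-0.096,0,0,1,0.011,-0.108,0,0,1,0.013,-0.12,0,0,1,0.014,-0.132,0,0,1,0.015,-0.144,0,0]

```text
t: 11.25
position: [0.5146, -0.1092, 0.1071]
tcp_rot: [2.11, 2.327, -0.0]
wrist_force: [0.4, -0.5, 0.3]
finger_gap: 0.0006
grip_force: 0.0
```

Request:
jog_arm:
  series: [1,0.001,-0.012,0,0,1,0.003,-0.024,0,0,1,0.004,-0.036,0,0,1,0.005,-0.048,0,0,1,0.006,-0.06,0,0,1,0.008,-0.072,0,0,1,0.009,-0.09,0,0,1,0.009,-0.09,0,0]

```text
t: 11.92
position: [0.519, -0.156, 0.107]
tcp_rot: [2.113, 2.324, -0.001]
wrist_force: [0.3, -0.1, 0.1]
finger_gap: 0.0007
grip_force: 0.0
```

```bash
python3 - <<'E'
from cell import observe, vision
import cv2
s=observe();print(s['t'],s['position'],s['wrist_force'])
j=vision.camera('scene')['img'][120:240,160:340]
cv2.imwrite('pics/c4.png',cv2.resize(j,None,fx=4.4,fy=4.4,interpolation=cv2.INTER_CUBIC))
E
```

```text
11.9167 [ 0.51901779 -0.15596644  0.10698288] [ 0.28587689 -0.1009269   0.10676478]
```

View pics/c4.png

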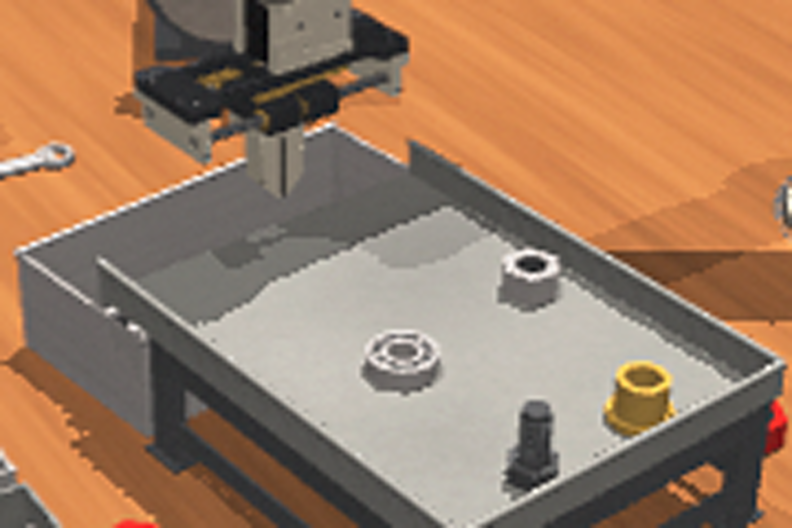

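The second nut is off the tray and the bearing hasn't moved. Now the near nut.

Request:
jog_arm:
  series: [1,0,0,0.06,0,1,0,0,0.12,0,1,0,0,0.19,0,1,-0.177,0.485,0.19,0,1,-0.177,0.485,0.19,0,1,-0.177,0.485,0.19,0,1,-0.177,0.485,0.19,0,1,-0.177,0.485,0.19,0,1,-0.177,0.485,0.19,0,1,-0.177,0.485,0.19,0,1,-0.177,0.485,0.19,0,1,-0.177,0.485,0.19,0]

```text
t: 12.97
position: [0.4304, 0.0894, 0.2022]
tcp_rot: [2.107, 2.329, -0.0]
wrist_force: [0.1, -0.5, 0.1]
finger_gap: 0.0001
grip_force: 0.0
```

Request:
jog_arm:
  series: [1,0,0,0,0,1,0,0,0,0,1,0,0,0,0]

```text
t: 13.22
position: [0.4309, 0.0878, 0.202]
tcp_rot: [-2.113, -2.324, 0.0]
wrist_force: [0.9, 0.6, -0.7]
finger_gap: 0.0003
grip_force: 0.0
```

Request:
jog_arm:
  series: [1,0,0,-0.06,0,1,0,0,-0.12,0,1,0,0,-0.16,0,1,0,0,-0.19,0,1,0,0,-0.19,0,1,0,0,-0.19,0,1,0,0,-0.19,0]

```text
t: 13.8
position: [0.4312, 0.0891, 0.1078]
tcp_rot: [2.111, 2.326, 0.002]
wrist_force: [0.3, -0.5, 0.4]
finger_gap: 0.0003
grip_force: 0.0
```

Request:
jog_arm:
  series: [1,0.001,-0.012,0,0,1,0.003,-0.024,0,0,1,0.004,-0.036,0,0,1,0.005,-0.048,0,0,1,0.006,-0.06,0,0,1,0.008,-0.072,0,0,1,0.009,-0.084,0,0,1,0.01,-0.096,0,0,1,0.011,-0.108,0,0,1,0.013,-0.12,0,0,1,0.014,-0.132,0,0,1,0.015,-0.144,0,0]

```text
t: 14.8
position: [0.438, 0.0165, 0.1071]
tcp_rot: [-2.11, -2.327, -0.0]
wrist_force: [-0.5, 1.1, -0.5]
finger_gap: 0.0005
grip_force: 0.4
```

Request:
jog_arm:
  series: [1,0.001,-0.012,0,0,1,0.003,-0.024,0,0,1,0.004,-0.036,0,0,1,0.005,-0.048,0,0,1,0.006,-0.06,0,0,1,0.008,-0.072,0,0,1,0.009,-0.084,0,0,1,0.01,-0.096,0,0,1,0.011,-0.108,0,0,1,0.013,-0.12,0,0,1,0.014,-0.132,0,0,1,0.015,-0.144,0,0]

```text
t: 15.8
position: [0.4455, -0.0556, 0.1071]
tcp_rot: [-2.11, -2.327, -0.0]
wrist_force: [-0.3, 0.9, 0.2]
finger_gap: 0.0004
grip_force: 0.3
```

Request:
jog_arm:
  series: [1,0.001,-0.012,0,0,1,0.003,-0.024,0,0,1,0.004,-0.036,0,0,1,0.005,-0.048,0,0,1,0.006,-0.06,0,0,1,0.008,-0.072,0,0,1,0.009,-0.084,0,0,1,0.01,-0.096,0,0,1,0.011,-0.108,0,0,1,0.013,-0.12,0,0,1,0.014,-0.132,0,0,1,0.015,-0.144,0,0]

```text
t: 16.8
position: [0.453, -0.1277, 0.1071]
tcp_rot: [2.11, 2.327, -0.0]
wrist_force: [0.3, 0.4, 0.2]
finger_gap: 0.0008
grip_force: 0.0
```

Request:
jog_arm:
  series: [1,0.001,-0.012,0,0,1,0.003,-0.024,0,0,1,0.004,-0.036,0,0,1,0.005,-0.048,0,0,1,0.006,-0.06,0,0,1,0.007,-0.068,0,0,1,0.007,-0.068,0,0,1,0.007,-0.068,0,0]

```text
t: 17.47
position: [0.4564, -0.161, 0.1071]
tcp_rot: [-2.111, -2.327, -0.0]
wrist_force: [-0.2, 0.8, 0.7]
finger_gap: 0.0006
grip_force: 0.0
```

Request:
jog_arm:
  series: [1,0,0,0.08,0,1,0,0,0.16,0,1,0,0,0.24,0,1,0,0,0.32,0,1,0,0.5,0.5,0,1,0,0.5,0.5,0,1,0,0.5,0.5,0,1,0,0.5,0.5,0,1,0,0.5,0.5,0,1,0,0.5,0.5,0,1,0,0.5,0.5,0,1,0,0.5,0.5,0]

```text
t: 18.47
position: [0.4562, 0.0952, 0.3589]
tcp_rot: [2.098, 2.335, 0.004]
wrist_force: [-0.3, 0.7, 0.1]
finger_gap: 0.0001
grip_force: 0.0
```

```bash
python3 - <<'E'
from vision import *
E
python3 - <<'E'
from cell import vision
import cv2,numpy as np
i=vision.camera('top')['img'][125:275,170:370];j=vision.camera('scene')['img'][120:270,160:360]
cv2.imwrite('pics/c5.png',cv2.resize(np.vstack([i,j]),None,fx=2,fy=2,interpolation=cv2.INTER_CUBIC))
E
```

```text
Traceback (most recent call last):
ModuleNotFoundError: No module named 'vision'
```

View pics/c5.png

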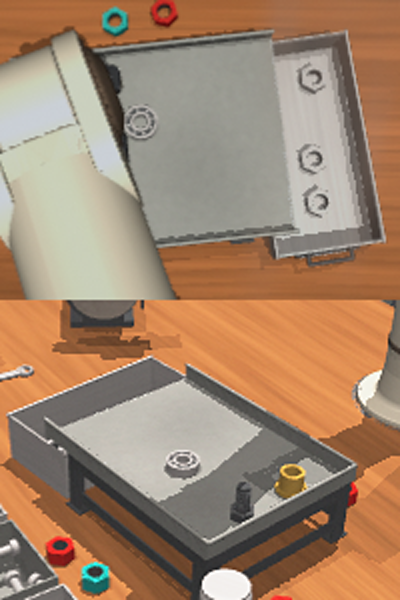

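All three nuts lie in the bin, at (311,78), (310,158) and (315,201) in the picture. The bearing, bolt and bush are still on the tray in place, and the arm is clear.

Request:
jog_arm:
  series: [1,0,0,0,0,1,0,0,0,0,1,0,0,0,0]

```text
t: 18.82
position: [0.4564, 0.0876, 0.3565]
tcp_rot: [-2.113, -2.324, 0.001]
wrist_force: [0.3, -0.7, 0.6]
finger_gap: 0.0006
grip_force: 0.0
```

```bash
python3 -c "
from cell import ticket
print(ticket.job_done())"
```

```text
the job is handed in; nothing more can be done
None
```

I swept all three steel nuts over the open end into the bin with closed fingers; the last pictures show them there and the bearing, bolt and bush still in place, and I handed the job in at about 19 s (no verdict was returned).

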